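Run the teether through the drawer steriliser

ROBOT

A 6-joint arm with a two-finger parallel gripper is mounted at the origin on the work surface. World frame = base frame: x ahead of the robot, y to its left, z up, the work surface at z = 0. Lengths are in m, angles in degrees, forces in N, time in s.
With the tool pointing down it reaches from about 0.15 to 0.775 m from the base axis. Payload 6.1 kg.
Tool frame: the origin (TCP) lies on the mounting face of the last link; the fingertips stand 173 mm ahead of it and the grasp point (between the pads) lies 155 mm ahead of it; y points along the fingers, z is the direction in which the jaws open and shut, and the axes are right-handed (so a half turn about y gives the same grasp; the last joint's range is limited). The gripper opens to 85 mm and grips with 20 to 120 N. Pads are 22 mm wide; open, the fingers measure 114 mm over their backs; the gripper's body (76 mm by 85 mm) begins 54 mm behind the grasp point. The pads swing forward as they close: fully open they stand 13 mm farther back than shut.
Start: joints at [-68.755, 7.208, -2.269, 80.523, 0, 90], TCP at [0.19, -0.489, 0.405] pointing down, gripper open.
Joint ranges: [-155.77, 155.77], [-54.66, 111.73], [-72.52, 77.12], [-102.08, 115.82], [-83.92, 84.16], [-180, 180]. Speed limits (degrees/s): [136.94, 136.94, 172.46, 180, 180, 180].

INTERFACE

Orientations are given as a 3x3 rotation matrix whose columns are the frame's x, y, z axes.
In Python, from bench import * gives the robot as it stands.
- The arm moves only by the tool apply_moves, never from a script. Its argument "increments" is a list of rows, each a list of 5 numbers: the opening in per cent of the stroke, from 0 (shut) to 100 (fully open), then the shift along the world's x, y, z in m, then the turn about the world's z in rad. A call has 1 to 10 rows; each row is the pose to reach, as a shift and turn from the pose measured when the call began; what a row does not reach only later rows make up. A row lasts 1/8 s, in which the tool goes at most 62.5 mm and 10.7 degrees, less where a joint would pass 70% of its speed; a pose out of reach is approached as far as the arm can. A call with a gripper value outside its range is refused whole. The fingers move at their own pace and stop on an object; "force" is the grip in N (left out, the last holds). Time passes only in rows, so rows that repeat a pose let the fingers close. It gives the time, the measured TCP pose, the force and the opening at its end, in the units of the state.
- read_state(): the state, without advancing time (a new reading comes with each control period).
- camera(name): name is "scene" or "side" or "wrist"; returns the picture (384x512x3 uint8, red, green, blue); there is no depth.
- camera_info(name): a dict with "camera_matrix" (3x3 intrinsics, pixels), "k1" (the pictures are not rectified: a ray, as slopes to the right and down, at radius r is drawn at 1 + k1 r^2 times it, then the intrinsics apply), "R" (3x3) and "t" (3): a world point X has camera coordinates R X + t. Camera axes: x right, y down, z forward; pixel columns grow to the right and rows downward; lengths in m; the calibration is good to about 2 mm. A picture is of the moment at which its call begins: read the wrist's pose just before it. camera_info takes no time and is no camera call; for the wrist camera it gives the pose at the moment of the call.
- finish_job(): hands the job in, once; it reports no verdict.
The state is a dict: "time_s": time; "joints": joint angles; "qd": joint speeds; "effort": joint torques, N m; "position": TCP position; "tool_rot": TCP orientation; "ft_force": force on the tool from outside, world axes, zero at the start; "torque": the same for the moment, N m; "grip_width": finger opening in m.
Only numpy, scipy, OpenCV 4.12 (cv2) and the standard library are available. Lean on these libraries where they do the work, as an engineer would, in place of code of your own. Each camera call takes 0.05 s, during which the arm holds its last target.

TASK

Lay the teether in the steriliser's open drawer, let go of it and slide the drawer fully shut. Only then press the spring-loaded hold-to-run paddle on top of the steriliser down until it is level (flush with the cheeks either side, not on down to its stop) and keep it there for a good three seconds; finish while still holding it level with the drawer shut. Leave the plate, beaker and dispenser on the tray as they are.

Things in the scene. Friction and masses are not known exactly. Their poses are not given: they have to be found in the camera images.
- teether: yellow silicone teether lying flat on the tray, 45 g, 16 mm thick: ring of 58 mm outside, 26 mm inside diameter, with a straight grip stub. Origin: underside, middle of the stub. x runs along the stub towards the ring, y across the stub (18 mm wide: grasp here), z up. The stub spans x -20 to +20 mm, ring centre at x = +44 mm, far end at x = +73 mm. Any yaw.
- tray: grey high chair tray lying on the bench, fixed, 0.42 x 0.36 m with two short mounting arms towards the robot, its flat floor 6 mm above the bench, rim 19 mm high. Origin: under the centre of its floor. The teether and the bystanders stand on its floor.
- steriliser: white box, fixed, 220 deep (x) x 190 wide (y) x 75 mm high. Origin: middle of the lower edge of its front face, at bench height; x points from the front into the box, z up. On top a fixed 42 mm high housing with two cheeks, each 10 mm wide (y = +-33 to 43 mm, from x = 35 mm to the back), the paddle between them; cheek tops are 117 mm above the bench.
- drawer (a joint): travel of the drawer, m: 0 = fully shut, grows as it is pulled out to the front (steriliser's -x), stop at 0.15. Starts 0.115 to 0.14 open. Slides with about 1.2 N friction and stays where it is left.
- drawer_floor (a point): centre of the drawer's inner floor, 17 mm above the bench; axes as the steriliser's. Inside: 188 (x) x 154 mm (y), walls 34 mm above the floor; front panel 12 mm thick, top 68 mm above the bench. Shut, this point is 100 mm behind the steriliser's front face. Moves with the drawer; only the part pulled out past the front face is open from above.
- drawer_handle (a point): middle of the bar handle across the drawer front: a 100 mm wide horizontal bar about 10 mm thick along y, its middle 35 mm in front of the drawer's front panel and 53 mm above the bench. Moves with the drawer; shut, it is 47 mm in front of the steriliser's front face.
- paddle: grey hold-to-run paddle, plate 100 x 58 x 10 mm hinged at its rear end. Origin: on the hinge axis, mid thickness, at x = 130, z = 112 mm in the steriliser's frame. The plate runs from the origin along its own -x to the free end (drawer side); z is the plate's normal. At rest the free end is raised 0.45 rad from level; it turns down through level (z vertical) to a stop 0.30 rad below level.
- paddle_pad (a point): ribbed pad where to press: upper face, 80 mm from the hinge, 20 mm from the free end. 151 mm above the bench at rest; level, it is 117 mm above the bench (flush with the cheeks) and 50 mm behind the steriliser's front face. The spring pushes back here with about 3 N at rest, 7 N at level, 10 N at the stop, and raises the paddle when let go.
- plate: bystander: orange divided plate, 160 mm across, 22 mm high. Origin: centre of its underside.
- beaker: bystander: clear beaker, 66 mm across, 85 mm high. Origin: centre of its underside.
- dispenser: bystander: upright aluminium pill-shaped formula dispenser, 44 mm across, 85 mm high. Origin: centre of its underside.
Things that resemble listed ones, but are neither listed nor needed, are in the scene too. Of the things like the teether, leave any that is black or white; of the rest the smaller one is meant.

How it is judged:
By the outcome, as a careful person would: the job done as asked, in the order asked, and still so for the second after the job is handed in, while the arm keeps its last pose, push and grip.
It also fails if it takes over 64 s, if anything falls off the work surface, if the arm or the gripper's body presses on something with over 40 N, if the wrist force passes 120 N, or if a joint passes its speed limit or range.

## Working session

There is one attempt and no reset: what is moved stays moved. The work goes in short steps, Python scripts to look and compute and a tool call to move; the robot and the scene stay as the last step left them, time stands still between calls to the robot, and variables do not carry over. Pictures are saved under pics/ and viewed, and the job is handed in when it is done.

Besides the shell and the picture viewer there is one more tool, called after ">>>" by a JSON object that holds its "api" and its "payload". apply_moves: Moves the arm, as the interface text tells. Its arguments: {"type":"object","properties":{"increments":{"type":"array"},"force":{"type":"number"}},"required":["increments"]}

```bash
ls; mkdir -p pics; python3 - <<'E'
from bench import *
import cv2
print(read_state())
for n in ["scene","side","wrist"]:
    i=camera_info(n); print(n,i)
    cv2.imwrite(f"pics/{n}0.png",camera(n)[:,:,::-1])
E
```

```text
pics
{'time_s': 0.0, 'joints': array([-6.87555709e+01,  7.24046936e+00, -2.32773632e+00,  8.05224501e+01,
       -1.77450375e-04,  8.99994020e+01]), 'qd': array([ 0.09928967,  0.00935175,  0.03071263, -0.00416928,  0.01543234,
       -0.04503685]), 'effort': array([ 2.86405681e-03, -4.35917902e+01,  3.52922094e+01,  1.73208432e-02,
        1.98307534e-04, -4.57626044e-06]), 'position': array([ 0.19018318, -0.48919709,  0.40392493]), 'tool_rot': array([[-9.32039321e-01, -5.76207919e-04,  3.62356692e-01],
       [-3.62357150e-01,  1.47359551e-03, -9.32038156e-01],
       [ 3.08057423e-06, -9.99998748e-01, -1.58224201e-03]]), 'ft_force': array([-0.10542866, -0.49631836,  0.12082108]), 'torque': array([ 0.00161713, -0.00031347, -0.02141055]), 'grip_width': 0.08526778366832584}
scene {'camera_matrix': array([[369.77729162,   0.        , 250.2061931 ],
       [  0.        , 369.77729162, 191.84641582],
       [  0.        ,   0.        ,   1.        ]]), 'k1': -0.021984759247338066, 'R': array([[ 4.10511360e-01,  9.11855472e-01,  1.44023214e-04],
       [ 5.46242262e-01, -2.45788213e-01, -
[... 251 characters left out ...]
152],
       [  0.        ,   0.        ,   1.        ]]), 'k1': -0.018582985377071277, 'R': array([[-0.70698426, -0.70708149, -0.01445731],
       [-0.42816452,  0.44419694, -0.78699697],
       [ 0.56289288, -0.55020436, -0.61678745]]), 't': array([0.47173539, 0.23151405, 1.41457916])}
wrist {'camera_matrix': array([[283.5352121 ,   0.        , 251.81750171],
       [  0.        , 283.5352121 , 188.86624865],
       [  0.        ,   0.        ,   1.        ]]), 'k1': -0.022682596071556003, 'R': array([[ 0.36266642, -0.93191697, -0.00195539],
       [-0.89670927, -0.3495347 ,  0.27154738],
       [-0.25374309, -0.0967277 , -0.96242309]]), 't': array([-0.52626199, -0.03691913,  0.37919305])}
```

View pics/scene0.png

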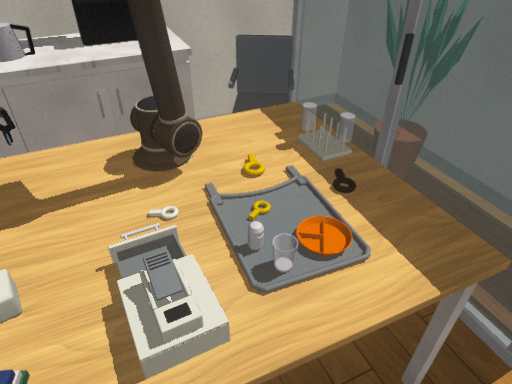

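View pics/side0.png

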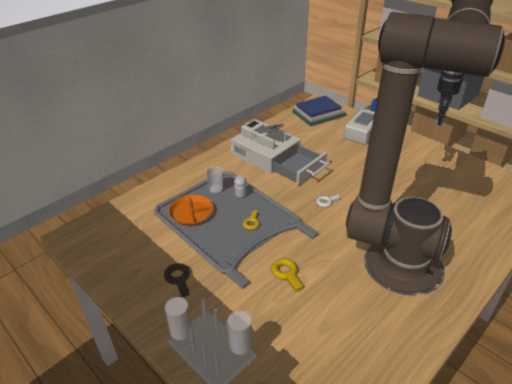

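View pics/wrist0.png

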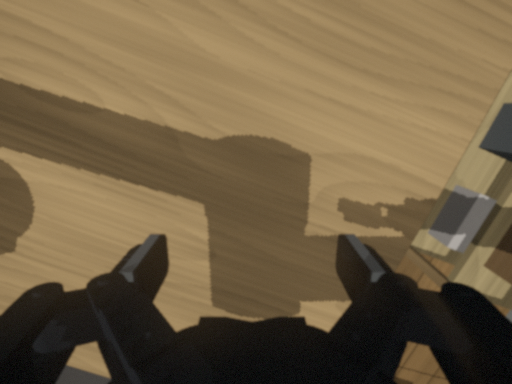

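The scene view shows the small yellow teether on the tray at about (260,210), with the larger decoy on the bench at (254,166). The steriliser is at about (165,290) with its drawer towards the robot. In the side view the teether is at (252,220) and the drawer handle at (313,165). I'll zoom in next.

```bash
cat > h.py <<'E'
import numpy as np, cv2
from bench import *
def ray(info,px):
    p=cv2.undistortPoints(np.array(px,float).reshape(-1,1,2),info["camera_matrix"],np.array([info["k1"],0,0,0.]))[:,0]
    d=np.c_[p,np.ones(len(p))]@info["R"]
    return -info["R"].T@info["t"], d/np.linalg.norm(d,axis=1)[:,None]
def plane(info,px,z):
    c,d=ray(info,px); return c+d*((z-c[2])/d[:,2])[:,None]
def tri(i1,p1,i2,p2):
    c1,d1=ray(i1,p1);c2,d2=ray(i2,p2);o=[]
    for a,b in zip(d1,d2):
        s=np.linalg.lstsq(np.c_[a,-b],c2-c1,rcond=None)[0]
        u,v=c1+s[0]*a,c2+s[1]*b; o.append(np.r_[(u+v)/2,np.linalg.norm(u-v)])
    return np.array(o)
def proj(i,X):
    X=np.array(X,float).reshape(-1,3)
    return cv2.projectPoints(X,cv2.Rodrigues(i["R"])[0],i["t"],i["camera_matrix"],np.array([i["k1"],0,0,0.]))[0][:,0]
def ymask(im):
    h=cv2.cvtColor(im,cv2.COLOR_RGB2HSV); return cv2.inRange(h,(22,200,90),(32,255,255))
E
python3 - <<'E'
from h import *
for n,(a,b,w,h),z in [("scene",(95,200,150,170),4.5),("side",(220,110,120,90),6)]:
    im=cv2.imread(f"pics/{n}0.png")
    cv2.imwrite(f"pics/{n}0z.png",cv2.resize(im[b:b+h,a:a+w],None,fx=z if h*z<600 else 3.5,fy=z if h*z<600 else 3.5,interpolation=cv2.INTER_CUBIC))
    m=ymask(im[:,:,::-1].copy()); k,l,s,c=cv2.connectedComponentsWithStats(m)
    for i in range(1,k):
        if s[i,4]>40: print(n,s[i],c[i])
E
```

```text
scene [244 154  21  22 269] [253.23420074 166.17472119]
scene [249 201  21  18 190] [258.96842105 208.83157895]
side [244 211  14  18 114] [251.4122807  221.37719298]
side [272 259  30  32 418] [286.88755981 272.64354067]
```

View pics/scene0z.png

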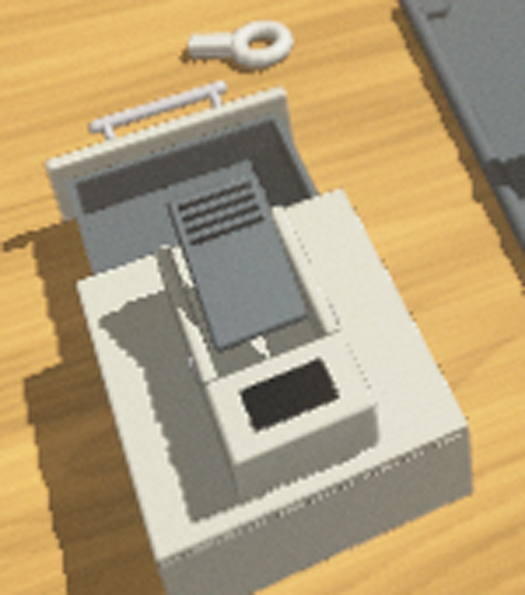

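View pics/side0z.png

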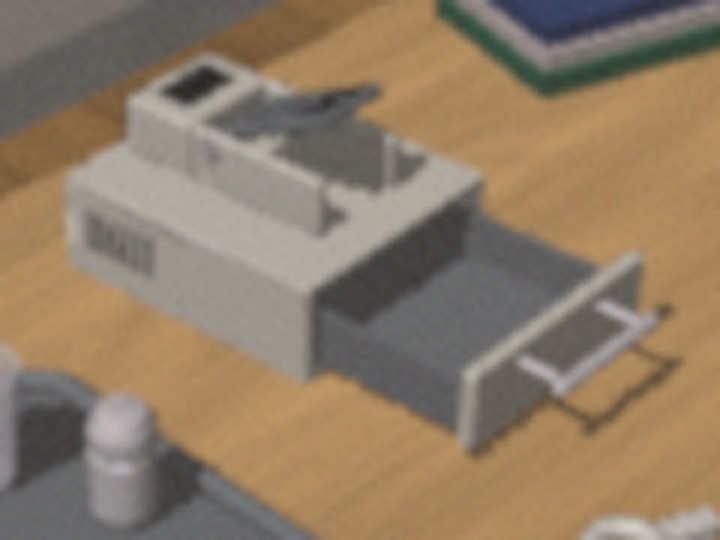

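```bash
python3 - <<'E'
from h import *
S=camera_info("scene");D=camera_info("side")
f=lambda p,z,o:(np.array(p,float)+.5)/z-.5+np.array(o)
N=["A","B","C","panL","panR","hL","hR"]
s=f([(80,283),(343,190),(468,430),(48,163),(285,90),(92,128),(224,88)],3.5,(95,200))
d=f([(482,183),(312,290),(70,180),(640,255),(465,375),(660,315),(562,388)],6,(220,110))
T=tri(S,s,D,d)
for n,t in zip(N,T): print(n,t.round(4))
print("A,B,C at z.075 scene",plane(S,s[:3],.075).round(4).tolist(),"side",plane(D,d[:3],.075).round(4).tolist())
print("pan at .068",plane(S,s[3:5],.068).round(4).tolist(),plane(D,d[3:5],.068).round(4).tolist())
print("h at .058",plane(S,s[5:],.056).round(4).tolist(),plane(D,d[5:],.056).round(4).tolist())
t=tri(S,[(258.97,208.83)],D,[(251.4,221.38)]);print("teeth",t.round(4))
t=tri(S,[(253.23,166.17)],D,[(286.9,272.64)]);print("decoy",t.round(4))
E
```

```text
A [ 0.6388 -0.2485  0.0692  0.002 ]
B [ 0.6299 -0.064   0.0731  0.0041]
C [ 0.8481 -0.0528  0.0687  0.003 ]
panL [ 5.081e-01 -2.546e-01  6.590e-02  2.000e-04]
panR [ 0.5024 -0.0708  0.0666  0.0007]
hL [ 0.4661 -0.2205  0.0533  0.0043]
hR [ 0.4617 -0.1146  0.0527  0.0039]
A,B,C at z.075 scene [[0.6434, -0.2489, 0.075], [0.6335, -0.0629, 0.075], [0.8531, -0.053, 0.075]] side [[0.6329, -0.2398, 0.075], [0.6276, -0.0642, 0.075], [0.8399, -0.0476, 0.075]]
pan at .068 [[0.5105, -0.2544, 0.068], [0.5037, -0.0713, 0.068]] [[0.5063, -0.2522, 0.068], [0.5012, -0.0689, 0.068]]
h at .058 [[0.4715, -0.2188, 0.056], [0.4675, -0.1136, 0.056]] [[0.4639, -0.2201, 0.056], [0.4589, -0.1134, 0.056]]
teeth [[0.473  0.1999 0.0126 0.0022]]
decoy [[0.2331 0.288  0.0091 0.0013]]
```

```bash
python3 - <<'E'
from h import *
for n,c,lab in [("scene",(259,209),0),("side",(251,221),0)]:
    im=cv2.imread(f"pics/{n}0.png"); I=camera_info(n)
    m=ymask(im[:,:,::-1].copy()); k,l,s,cc=cv2.connectedComponentsWithStats(m)
    i=1+np.argmin(np.linalg.norm(cc[1:]-c,axis=1)); v,u=np.nonzero(l==i)
    P=plane(I,np.c_[u,v],.018)[:,:2]; mu=P.mean(0); w,V=np.linalg.eigh(np.cov((P-mu).T)); a=V[:,1]
    q=(P-mu)@a; print(n,mu,a,np.degrees(np.arctan2(a[1],a[0])),q.min(),q.max(),((q>0)*abs((P-mu)@V[:,0])).max(),((q<0)*abs((P-mu)@V[:,0])).max())
    x,y=c; cv2.imwrite(f"pics/{n}0t.png",cv2.resize(im[y-30:y+30,x-30:x+30],None,fx=6,fy=6,interpolation=cv2.INTER_CUBIC))
E
```

```text
scene [0.47787472 0.19653622] [-0.57642025  0.81715341] 125.19915391673261 -0.052589646502879846 0.04125969081614224 0.0276206353329933 0.023851914871677607
side [0.46932962 0.2048993 ] [-0.56739872  0.82344319] 124.56902902789399 -0.055433734122403426 0.03552507855935229 0.024487491379114622 0.01969659149662068
```

>>> {"api": "apply_moves", "payload": {"increments": [[100, 0.025, 0.06, 0, 0], [100, 0.05, 0.12, 0, 0], [100, 0.075, 0.18, 0, 0], [100, 0.1, 0.24, 0, 0], [100, 0.125, 0.3, 0, 0], [100, 0.15, 0.36, 0, 0], [100, 0.175, 0.42, 0, 0], [100, 0.2, 0.48, 0, 0], [100, 0.225, 0.54, 0, 0], [100, 0.25, 0.6, 0, 0]]}}

```text
time_s: 1.4
position: [0.4308, 0.0899, 0.4041]
tool_rot: [[-0.932, 0.0, 0.363], [-0.363, 0.001, -0.932], [-0.0, -1.0, -0.001]]
ft_force: [0.9, -1.5, 0.5]
grip_width: 0.0854
```

```bash
python3 - <<'E'
from h import *
s=read_state();print(s["joints"].round(1),s["position"],s["tool_rot"].round(2))
cv2.imwrite("pics/w1.png",camera("wrist")[:,:,::-1])
E
```

```text
[ 1.180e+01 -2.000e+00 -1.200e+01  8.000e+01  1.000e-01  1.705e+02] [0.43078102 0.08985408 0.40410025] [[-0.93  0.    0.36]
 [-0.36  0.   -0.93]
 [-0.   -1.   -0.  ]]
```

View pics/w1.png

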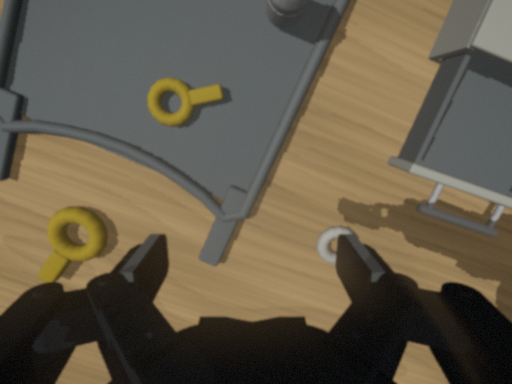

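View pics/scene0t.png

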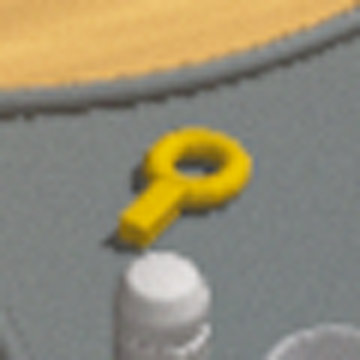

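```bash
cat >> h.py <<'E'
def teether(im,I,z,near=None):
    m=ymask(im); k,l,s,cc=cv2.connectedComponentsWithStats(m); best=None
    for i in range(1,k):
        if s[i,4]<80: continue
        u0=plane(I,[cc[i]],z)[0,:2]; d=np.linalg.norm(u0-near)
        if best is None or d<best[0]: best=(d,i)
    mm=(l==best[1]).astype(np.uint8)
    cs,h=cv2.findContours(mm,cv2.RETR_CCOMP,cv2.CHAIN_APPROX_NONE)
    out=max([c for c,hh in zip(cs,h[0]) if hh[3]<0],key=len)[:,0]; holes=[c for c,hh in zip(cs,h[0]) if hh[3]>=0]
    v,u=np.nonzero(mm); P=plane(I,np.c_[u,v],z)[:,:2]
    mu=P.mean(0); w,V=np.linalg.eigh(np.cov((P-mu).T)); a=V[:,1]
    ho=max(holes,key=len)[:,0]; (hx,hy),_=cv2.minEnclosingCircle(ho)
    hc=plane(I,[(hx,hy)],z)[0,:2]
    if (hc-mu)@a<0:a=-a
    q=(P-mu)@a; 
    endp=mu+a*q.min()
    return dict(mu=mu,ang=np.degrees(np.arctan2(a[1],a[0])),len=q.max()-q.min(),hole=hc,o_end=endp+a*.02,o_hole=hc-a*.044,holepx=(hx,hy),mupx=cc[best[1]])
E
python3 - <<'E'
from h import *
I=camera_info("wrist")
im=cv2.imread("pics/w1.png")[:,:,::-1].copy()
for z in(.020,.022): print(teether(im,I,z,np.array([.473,.2])))
t=teether(im,I,.022,np.array([.473,.2]))
S=camera_info("scene");D=camera_info("side")
print(tri(I,[t["mupx"]],S,[(258.97,208.83)]),tri(I,[t["mupx"]],D,[(251.4,221.38)]))
print("disp top(ctr)",plane(S,[(257,228)],.085),plane(D,[(240,182)],.085), "beaker",plane(S,[(286,242)],.085),plane(D,[(216,173)],.085))
E
```

```text
Traceback (most recent call last):
  File "h.py", line 26, in teether
    mm=(l==best[1]).astype(np.uint8)
           ~~~~^^^
TypeError: 'NoneType' object is not subscriptable
```

```bash
python3 - <<'E'
import re
t=open('h.py').read().replace("(22,200,90),(32,255,255)","(20,170,90),(34,255,255)");open('h.py','w').write(t)
from h import *
im=cv2.imread("pics/w1.png")[:,:,::-1].copy()
h=cv2.cvtColor(im,cv2.COLOR_RGB2HSV);print(h[95,205],h[100,155],h[60,100],h[200,250], h[300,220])
I=camera_info("wrist")
for z in(.020,.022): print(teether(im,I,z,np.array([.473,.2])))
t=teether(im,I,.022,np.array([.473,.2]))
S=camera_info("scene");D=camera_info("side")
print(tri(I,[t["mupx"]],S,[(258.97,208.83)]),tri(I,[t["mupx"]],D,[(251.4,221.38)]))
print("disp top(ctr)",plane(S,[(257,228)],.085),plane(D,[(240,182)],.085), "beaker",plane(S,[(286,242)],.085),plane(D,[(216,173)],.085))
E
```

```text
[ 24 173 156] [ 24 173 128] [ 90  10 101] [ 30   5 101] [ 18 104 157]
{'mu': array([0.47492248, 0.20577894]), 'ang': np.float64(120.97942904217422), 'len': np.float64(0.08753751750258933), 'hole': array([0.46867337, 0.21452933]), 'o_end': array([0.49089227, 0.17917912]), 'o_hole': array([0.4913215 , 0.17680584]), 'holepx': (169.8782196044922, 101.74068450927734), 'mupx': array([178.46406728,  99.34174312])}
{'mu': array([0.47504572, 0.20528233]), 'ang': np.float64(120.97942904217422), 'len': np.float64(0.0870421722150861), 'hole': array([0.46883197, 0.2139832 ]), 'o_end': array([0.49086689, 0.17893005]), 'o_hole': array([0.4914801 , 0.17625971]), 'holepx': (169.8782196044922, 101.74068450927734), 'mupx': array([178.46406728,  99.34174312])}
[[0.47363    0.20303478 0.01379222 0.00855848]] [[0.47291215 0.20504552 0.01601031 0.00507214]]
disp top(ctr) [[0.62244527 0.12107007 0.085     ]] [[0.59401849 0.13703586 0.085     ]] beaker [[0.70122463 0.16651235 0.085     ]] [[0.69753002 0.16037302 0.085     ]]
```

>>> {"api": "apply_moves", "payload": {"increments": [[100, 0.006, 0.009, -0.009, 0.178], [100, 0.012, 0.018, -0.018, 0.356], [100, 0.018, 0.027, -0.027, 0.534], [100, 0.024, 0.036, -0.036, 0.712], [100, 0.03, 0.045, -0.045, 0.89], [100, 0.036, 0.054, -0.054, 1.068], [100, 0.042, 0.063, -0.063, 1.246], [100, 0.048, 0.072, -0.072, 1.424], [100, 0.054, 0.08, -0.08, 1.6], [100, 0.06, 0.087, -0.09, 1.77]]}}

```text
time_s: 2.7
position: [0.4932, 0.1822, 0.3128]
tool_rot: [[0.549, -0.006, 0.836], [-0.836, -0.001, 0.549], [-0.003, -1.0, -0.005]]
ft_force: [0.3, -0.1, -0.1]
grip_width: 0.0853
```

>>> {"api": "apply_moves", "payload": {"increments": [[70, 0, 0, 0, 0]]}}

```text
time_s: 2.82
position: [0.4931, 0.1823, 0.3118]
tool_rot: [[0.548, -0.008, 0.836], [-0.836, -0.001, 0.548], [-0.003, -1.0, -0.007]]
ft_force: [0.1, -0.2, -0.6]
grip_width: 0.0697
```

```bash
sed -i 's/(20,170,90)/(20,150,60)/' h.py; python3 - <<'E'
from h import *
I=camera_info("wrist");im=camera("wrist");cv2.imwrite("pics/w2.png",im[:,:,::-1])
s=read_state();print(s["joints"].round(1),s["position"].round(4),s["tool_rot"].round(3))
t=teether(im,I,.022,np.array([.473,.2]));print(t)
S=camera_info("scene");D=camera_info("side")
print(tri(I,[t["mupx"]],S,[(258.97,208.83)]),tri(I,[t["mupx"]],D,[(251.4,221.38)]))
E
```

```text
[ 20.3   8.4 -12.5  69.5   0.1  77.1] [0.493  0.1821 0.3123] [[ 0.547 -0.007  0.837]
 [-0.837 -0.001  0.547]
 [-0.003 -1.    -0.007]]
{'mu': array([0.47101266, 0.20104325]), 'ang': np.float64(122.07681758820486), 'len': np.float64(0.089398305490661), 'hole': array([0.46620906, 0.20889612]), 'o_end': array([0.4887915 , 0.17267587]), 'o_hole': array([0.48957551, 0.17161329]), 'holepx': (247.20079040527344, 144.2244110107422), 'mupx': array([246.93829541, 153.70420363])}
[[4.71265287e-01 1.99859808e-01 1.15969497e-02 4.34242034e-04]] [[0.47189401 0.20113612 0.01382522 0.00203403]]
```

View pics/w2.png

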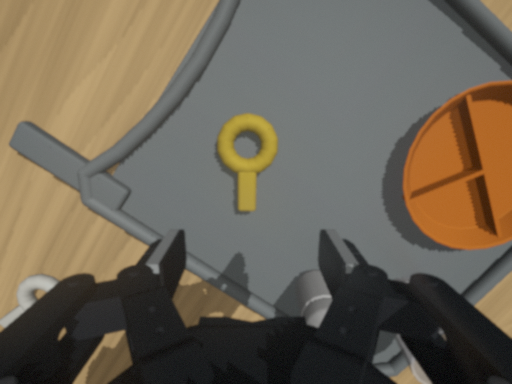

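>>> {"api": "apply_moves", "payload": {"increments": [[70, -0.003, -0.01, -0.03, -0.02], [70, -0.003, -0.01, -0.06, -0.02], [70, -0.003, -0.01, -0.08, -0.02], [60, -0.003, -0.01, -0.08, -0.02]]}}

```text
time_s: 3.38
position: [0.4892, 0.1716, 0.2313]
tool_rot: [[0.528, -0.01, 0.849], [-0.849, -0.002, 0.528], [-0.003, -1.0, -0.009]]
ft_force: [-0.6, 0.2, 0.2]
grip_width: 0.0514
```

```bash
python3 - <<'E'
from h import *
I=camera_info("wrist");im=camera("wrist");cv2.imwrite("pics/w3.png",im[:,:,::-1])
s=read_state();print(s["position"].round(4),s["tool_rot"].round(3), (s["position"]+.155*s["tool_rot"][:,1]).round(4))
t=teether(im,I,.022,np.array([.473,.2]));print(t)
t2=teether(cv2.imread("pics/w2.png")[:,:,::-1].copy(),I,.022,np.array([.473,.2]))["mupx"] 
E
```

```text
[0.4898 0.1718 0.2325] [[ 0.529 -0.008  0.849]
 [-0.849 -0.001  0.529]
 [-0.003 -1.    -0.008]] [0.4885 0.1716 0.0775]
{'mu': array([0.47094857, 0.20106815]), 'ang': np.float64(122.24362021108175), 'len': np.float64(0.0902577367681618), 'hole': array([0.46565634, 0.20903002]), 'o_end': array([0.48924471, 0.17206337]), 'o_hole': array([0.48913123, 0.17181538]), 'holepx': (257.0, 147.5), 'mupx': array([257.38404486, 161.25705499])}
```

View pics/w3.png

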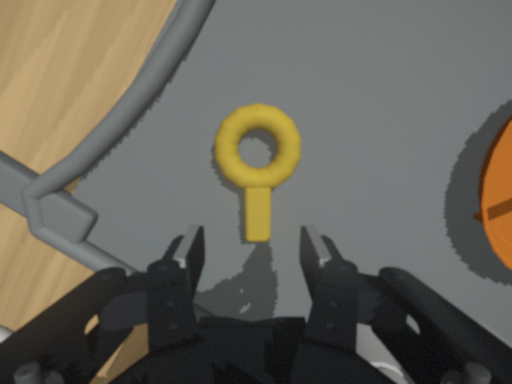

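Two wrist heights agree on the stub at (0.489, 0.172) with yaw 122°, and it sits centred between the fingers in view (258,215). I'll go down and grasp it.

>>> {"api": "apply_moves", "payload": {"increments": [[55, 0, 0, -0.025, 0], [55, 0, 0, -0.045, 0], [55, 0, 0, -0.051, 0], [0, 0, 0, -0.051, 0], [0, 0, 0, -0.051, 0], [0, 0, 0, -0.051, 0], [0, 0, 0, -0.051, 0]], "force": 30}}

```text
time_s: 4.3
position: [0.4903, 0.172, 0.1828]
tool_rot: [[0.529, -0.006, 0.849], [-0.849, -0.001, 0.529], [-0.002, -1.0, -0.005]]
ft_force: [-0.6, -0.4, 6.2]
grip_width: 0.0171
```

>>> {"api": "apply_moves", "payload": {"increments": [[0, 0, 0, 0.03, 0], [0, 0, 0, 0.07, 0], [0, 0, 0, 0.11, 0], [0, 0, 0, 0.14, 0], [0, 0, 0, 0.14, 0]]}}

```text
time_s: 4.92
position: [0.491, 0.1722, 0.3255]
tool_rot: [[0.529, -0.001, 0.849], [-0.849, 0.001, 0.529], [-0.001, -1.0, -0.0]]
ft_force: [-0.2, 0.1, -0.6]
grip_width: 0.017
```

```bash
python3 - <<'E'
from h import *
im=camera("wrist");cv2.imwrite("pics/w4.png",im[:,:,::-1])
s=read_state();print(s["position"].round(4),s["grip_width"],s["joints"].round(1))
E
```

```text
[0.4906 0.1721 0.3238] 0.016801356398454263 [ 19.3   7.4 -12.2  70.6   0.1  77.4]
```

View pics/w4.png

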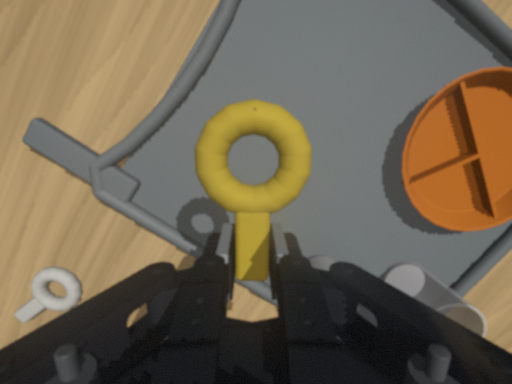

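Teether is held: grip reads 17 mm, and the ring is at (253,155). Next I'll carry it above the drawer, turning it about -120°.

>>> {"api": "apply_moves", "payload": {"increments": [[0, 0.003, -0.034, 0.004, -0.175], [0, 0.006, -0.068, 0.008, -0.35], [0, 0.009, -0.102, 0.012, -0.525], [0, 0.012, -0.136, 0.016, -0.7], [0, 0.015, -0.17, 0.02, -0.875], [0, 0.018, -0.204, 0.024, -1.05], [0, 0.021, -0.238, 0.028, -1.225], [0, 0.024, -0.272, 0.03, -1.4], [0, 0.027, -0.3, 0.03, -1.575], [0, 0.03, -0.33, 0.03, -1.75]]}}

```text
time_s: 6.22
position: [0.5203, -0.1588, 0.3519]
tool_rot: [[-0.932, -0.002, 0.363], [-0.363, 0.004, -0.932], [0.0, -1.0, -0.005]]
ft_force: [0.5, 0.1, -0.0]
grip_width: 0.0175
```

```bash
python3 - <<'E'
from h import *
s=read_state();I=camera_info("wrist");im=camera("wrist");cv2.imwrite("pics/w5.png",im[:,:,::-1])
print(s["position"].round(4),s["grip_width"],s["joints"].round(1))
np.save("w5.npy",np.c_[I["R"],I["t"]])
E
```

```text
[ 0.5203 -0.1588  0.3519] 0.017481093926435223 [-17.    9.6  -6.1  74.5   0.2 141.7]
```

View pics/w5.png

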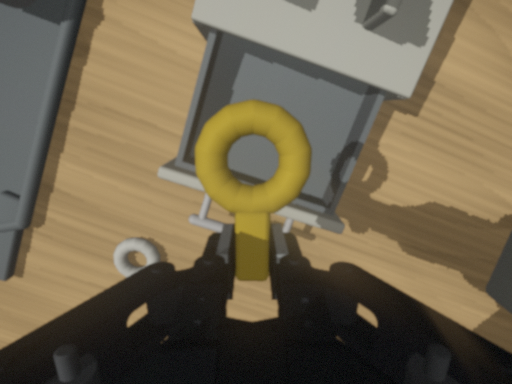

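Wrist view: the steriliser front-top edge runs (193,18) to (408,97), and the drawer panel's front edge runs (158,175) to (343,231).

```bash
python3 - <<'E'
from h import *
im=cv2.imread("pics/w5.png")
c=im[0:260,130:430]; cv2.imwrite("pics/w5z.png",cv2.resize(c,None,fx=2.3,fy=2.3,interpolation=cv2.INTER_CUBIC))
E
```

```text
(no output)
```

View pics/w5z.png

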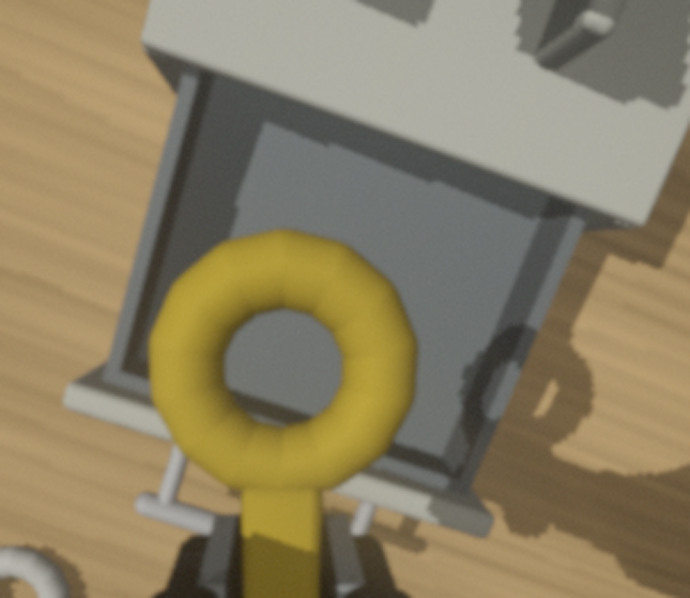

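```bash
python3 - <<'E'
from h import *
I=camera_info("wrist");S=camera_info("scene");D=camera_info("side")
f=lambda p,z,o:(np.array(p,float)+.5)/z-.5+np.array(o)
w=f([(142,42),(645,222),(65,403),(487,537),(138,506)],2.3,(130,0))
s=f([(343,190),(80,283),(285,90),(48,163),(224,88)],3.5,(95,200))
d=f([(312,290),(482,183),(465,375),(640,255),(562,388)],6,(220,110))
for nm,a,b,c,z in zip(["B","A","panR","panL","hR"],w,s,d,[.075,.075,.068,.068,.053]):
    print(nm,plane(I,[a],z).round(4),tri(I,[a],S,[b]).round(4),tri(I,[a],D,[c]).round(4))
E
```

```text
B [[ 0.6314 -0.0702  0.075 ]] [[ 0.6319 -0.0658  0.0722  0.0069]] [[ 6.322e-01 -6.900e-02  7.060e-02  3.000e-04]]
A [[ 0.6411 -0.258   0.075 ]] [[ 0.6418 -0.2528  0.0763  0.0088]] [[ 0.647  -0.2629  0.0593  0.0069]]
panR [[ 0.4987 -0.0787  0.068 ]] [[ 0.4954 -0.0732  0.0597  0.0068]] [[ 0.501  -0.0753  0.0651  0.0084]]
panL [[ 0.5064 -0.2617  0.068 ]] [[ 0.5088 -0.2572  0.0695  0.0073]] [[ 0.5079 -0.2594  0.0659  0.0068]]
hR [[ 0.4601 -0.1181  0.053 ]] [[ 0.4577 -0.1152  0.0476  0.0051]] [[ 0.4608 -0.1175  0.0531  0.0018]]
```

>>> {"api": "apply_moves", "payload": {"increments": [[0, 0.014, -0.002, -0.025, -0.16], [0, 0.028, -0.003, -0.05, -0.323], [0, 0.028, -0.003, -0.05, -0.323], [0, 0.028, -0.003, -0.05, -0.323], [0, 0.028, -0.003, -0.05, -0.323]]}}

```text
time_s: 6.9
position: [0.5485, -0.1642, 0.3028]
tool_rot: [[-0.999, 0.0, 0.043], [-0.043, 0.002, -0.999], [-0.0, -1.0, -0.002]]
ft_force: [0.0, 0.3, -0.5]
grip_width: 0.0172
```

```bash
python3 - <<'E'
from h import *
s=read_state();I=camera_info("wrist");im=camera("wrist");
print(s["position"].round(4),s["grip_width"],s["joints"].round(1),s["qd"].round(2),s["tool_rot"].round(3).tolist())
cv2.imwrite("pics/w6z.png",cv2.resize(im[0:260,100:440,::-1],None,fx=2.3,fy=2.3,interpolation=cv2.INTER_CUBIC))
E
```

```text
[ 0.5485 -0.1642  0.3028] 0.017199872483434797 [-1.670e+01  1.340e+01 -7.700e+00  6.900e+01  1.000e-01  1.608e+02] [ 0.02 -0.2  -0.   -0.04 -0.05  0.62] [[-0.999, 0.0, 0.043], [-0.043, 0.002, -0.999], [-0.0, -1.0, -0.002]]
```

View pics/w6z.png

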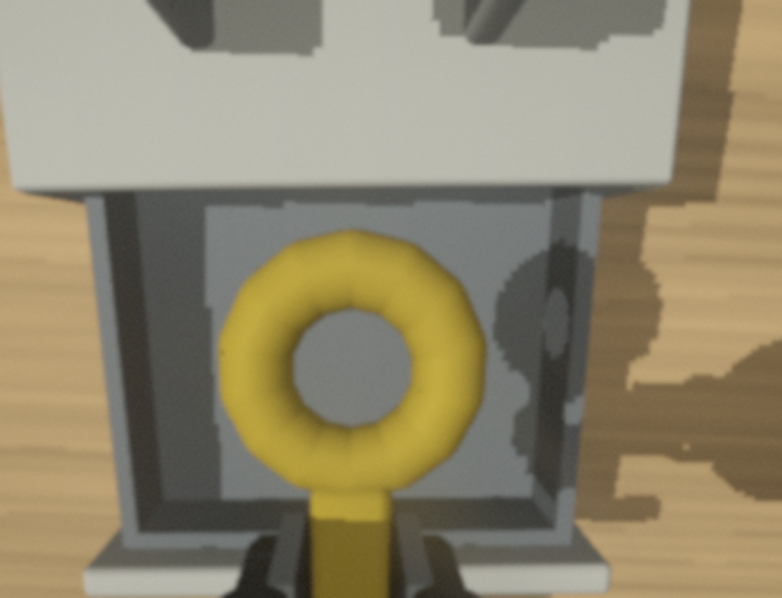

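The view is now aligned with the drawer. The front edge runs (17,190) to (671,182) zoomed, the panel front edge (87,593) to (608,590), and the floor's front corners are (160,500) and (533,497).

```bash
python3 - <<'E'
from h import *
I=camera_info("wrist");S=camera_info("scene");D=camera_info("side")
f=lambda p,z,o:(np.array(p,float)+.5)/z-.5+np.array(o)
g=lambda p:f(p,2.3,(100,0))
a=plane(I,g([(17,190),(671,182)]),.075);b=plane(I,g([(87,593),(608,590)]),.068)
for q in(a,b): e=q[0]-q[1];print(q.round(4).tolist(),q.mean(0).round(4),np.hypot(e[0],e[1]),np.degrees(np.arctan2(-e[0],e[1])))
print("floor front",plane(I,g([(160,500),(533,497)]),.017).round(4).tolist())
w=g([(17,190),(671,182),(87,593),(608,590)])
d=f([(312,290),(482,183),(465,375),(640,255)],6,(220,110));s=f([(343,190),(80,283),(285,90),(48,163)],3.5,(95,200))
# independent height of drawer panel/box: wrist now vs. wrist before is on same tool, use scene+side
print(tri(I,w,D,d).round(4)); print(tri(I,w,S,s).round(4))
E
```

```text
[[0.6302, -0.0668, 0.075], [0.6404, -0.2542, 0.075]] [ 0.6353 -0.1605  0.075 ] 0.1876999832797709 3.0948941427058916
[[0.4974, -0.0756, 0.068], [0.5067, -0.2587, 0.068]] [ 0.5021 -0.1671  0.068 ] 0.18333983008900348 2.903553200761822
floor front [[0.5131, -0.0876, 0.017], [0.5213, -0.2441, 0.017]]
[[ 0.63   -0.0662  0.0732  0.0009]
 [ 0.6434 -0.2572  0.0635  0.0055]
 [ 0.4998 -0.0729  0.0671  0.0073]
 [ 0.5076 -0.2571  0.0667  0.0045]]
[[ 0.6302 -0.0633  0.0707  0.0026]
 [ 0.6412 -0.2514  0.0746  0.0056]
 [ 0.4895 -0.0694  0.055   0.0011]
 [ 0.5089 -0.256   0.0688  0.0047]]
```

>>> {"api": "apply_moves", "payload": {"increments": [[0, 0.001, 0, -0.035, -0.009], [0, 0.001, 0, -0.07, -0.009], [0, 0.001, 0, -0.095, -0.009], [0, 0.001, 0, -0.106, -0.009], [0, 0.001, 0, -0.108, -0.009], [0, 0.001, 0, -0.108, -0.009]]}}

```text
time_s: 7.7
position: [0.5499, -0.1644, 0.196]
tool_rot: [[-0.999, 0.002, 0.034], [-0.034, 0.002, -0.999], [-0.002, -1.0, -0.002]]
ft_force: [0.2, 0.3, -1.1]
grip_width: 0.0169
```

>>> {"api": "apply_moves", "payload": {"increments": [[45, 0, 0, -0.001, 0], [45, 0, 0, -0.001, 0], [45, 0, 0, -0.001, 0], [45, 0, 0, 0.03, 0], [45, 0, 0, 0.06, 0], [45, 0, 0, 0.1, 0], [45, 0, 0, 0.1, 0]]}}

```text
time_s: 8.57
position: [0.5509, -0.1647, 0.2997]
tool_rot: [[-0.999, 0.008, 0.034], [-0.034, -0.0, -0.999], [-0.008, -1.0, 0.001]]
ft_force: [0.6, -0.4, 0.1]
grip_width: 0.0385
```

```bash
python3 - <<'E'
from h import *
s=read_state();I=camera_info("wrist");im=camera("wrist");
print(s["position"].round(4),s["grip_width"],s["ft_force"].round(1))
cv2.imwrite("pics/w7.png",im[:,:,::-1])
print(teether(im,I,.033,np.array([.58,-.16])))
E
```

```text
[ 0.5509 -0.1647  0.2997] 0.03850730547956126 [ 0.6 -0.4  0.1]
{'mu': array([ 0.58613999, -0.16565959]), 'ang': np.float64(1.7533943320109218), 'len': np.float64(0.08810118694374566), 'hole': array([ 0.59571491, -0.16521597]), 'o_end': array([ 0.55343263, -0.16666083]), 'o_hole': array([ 0.55173551, -0.16656227]), 'holepx': (251.32676696777344, 141.1929168701172), 'mupx': array([251.47301587, 152.04603175])}
```

View pics/w7.png

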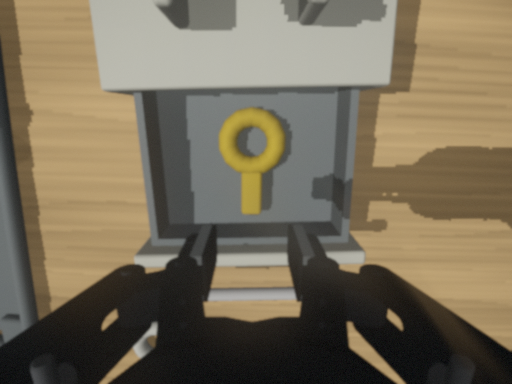

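The teether lies flat in the drawer and is released. I'll shut the gripper, go in front of the handle and lower.

>>> {"api": "apply_moves", "payload": {"increments": [[0, -0.06, -0.002, 0, 0], [0, -0.12, -0.004, 0, 0], [0, -0.129, -0.005, -0.02, 0], [0, -0.129, -0.005, -0.055, 0], [0, -0.129, -0.005, -0.08, 0], [0, -0.129, -0.005, -0.087, 0], [0, -0.129, -0.005, -0.087, 0]]}}

```text
time_s: 9.5
position: [0.4212, -0.1694, 0.2102]
tool_rot: [[-0.999, 0.004, 0.034], [-0.034, 0.001, -0.999], [-0.004, -1.0, -0.001]]
ft_force: [0.2, -0.3, 0.8]
grip_width: -0.0001
```

```bash
python3 - <<'E'
from h import *
s=read_state();print(s["position"].round(4),s["ft_force"].round(1),s["joints"].round(1))
im=camera("side");cv2.imwrite("pics/side1.png",cv2.resize(im[100:240,200:400,::-1],None,fx=3.5,fy=3.5,interpolation=cv2.INTER_CUBIC))
E
```

```text
[ 0.4212 -0.1694  0.2102] [ 0.2 -0.3  0.8] [-2.200e+01  4.000e+00 -3.090e+01  5.490e+01  1.000e-01  1.561e+02]
```

View pics/side1.png

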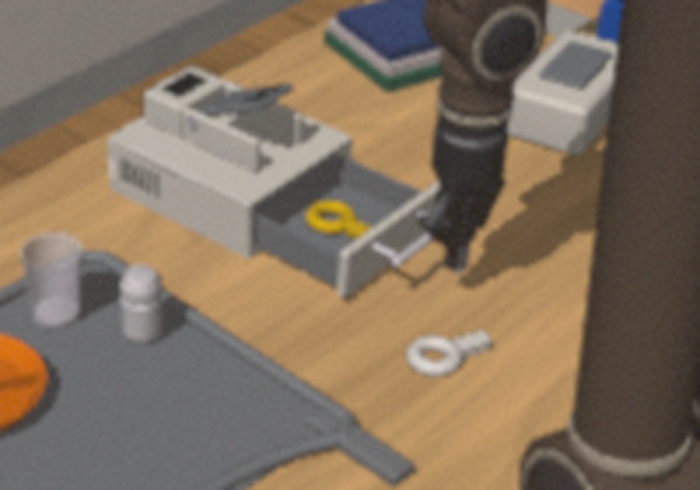

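>>> {"api": "apply_moves", "payload": {"increments": [[0, 0.015, 0.001, 0, 0], [0, 0.025, 0.001, 0, 0], [0, 0.037, 0.002, 0, 0], [0, 0.05, 0.002, 0, 0], [0, 0.065, 0.003, 0, 0], [0, 0.08, 0.004, 0, 0], [0, 0.095, 0.005, 0, 0], [0, 0.11, 0.006, 0, 0], [0, 0.122, 0.006, 0, 0], [0, 0.13, 0.007, 0, 0]]}}

```text
time_s: 10.8
position: [0.5524, -0.1626, 0.2107]
tool_rot: [[-0.999, 0.005, 0.034], [-0.034, 0.0, -0.999], [-0.005, -1.0, -0.0]]
ft_force: [-1.8, -2.1, 0.0]
grip_width: 0.0001
```

```bash
python3 - <<'E'
from h import *
s=read_state();print(s["position"].round(4),s["ft_force"].round(1),s["joints"].round(1))
im=camera("side");cv2.imwrite("pics/side2.png",cv2.resize(im[100:240,200:400,::-1],None,fx=3.5,fy=3.5,interpolation=cv2.INTER_CUBIC))
E
```

```text
[ 0.5524 -0.1626  0.2107] [-1.8 -2.1  0. ] [-1.640e+01  1.640e+01 -1.570e+01  5.760e+01  1.000e-01  1.616e+02]
```

View pics/side2.png

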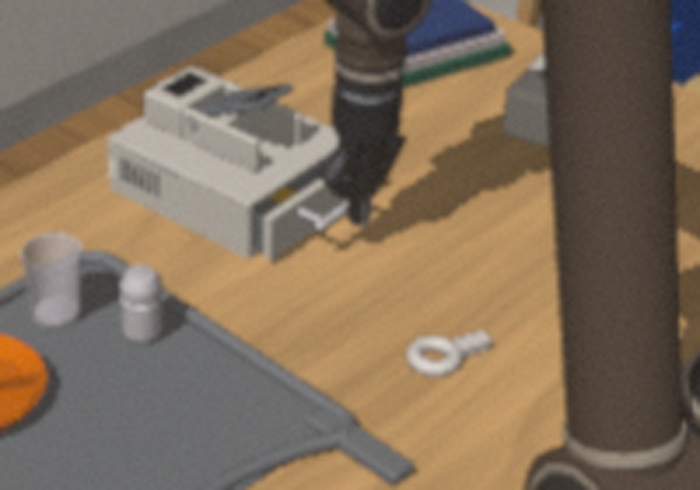

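The drawer is nearly shut, with a gap still visible at (265,215). I'll continue slowly and watch the force.

>>> {"api": "apply_moves", "payload": {"increments": [[0, 0.005, 0, 0, 0], [0, 0.01, 0.001, 0, 0], [0, 0.014, 0.001, 0, 0], [0, 0.016, 0.001, 0, 0]]}}

```text
time_s: 11.35
position: [0.5692, -0.1614, 0.2108]
tool_rot: [[-0.999, 0.006, 0.034], [-0.034, 0.001, -0.999], [-0.006, -1.0, -0.001]]
ft_force: [-0.9, -0.6, -0.2]
grip_width: -0.0
```

>>> {"api": "apply_moves", "payload": {"increments": [[0, 0.002, 0, 0, 0], [0, 0.004, 0, 0, 0], [0, 0.004, 0, 0, 0]]}}

```text
time_s: 11.72
position: [0.5716, -0.1614, 0.2107]
tool_rot: [[-0.999, 0.002, 0.034], [-0.034, 0.001, -0.999], [-0.002, -1.0, -0.001]]
ft_force: [-9.0, 0.3, 5.2]
grip_width: 0.0003
```

>>> {"api": "apply_moves", "payload": {"increments": [[0, 0.002, 0, 0, 0], [0, 0.004, 0, 0, 0], [0, 0.004, 0, 0, 0]]}}

```text
time_s: 12.1
position: [0.5729, -0.1613, 0.2107]
tool_rot: [[-0.999, -0.005, 0.033], [-0.033, 0.001, -0.999], [0.005, -1.0, -0.001]]
ft_force: [-15.1, -0.4, 11.0]
grip_width: 0.0002
```

```bash
python3 - <<'E'
from h import *
s=read_state();print(s["position"].round(4),s["ft_force"].round(1),s["joints"].round(1))
im=camera("side");cv2.imwrite("pics/side3.png",cv2.resize(im[100:200,200:340,::-1],None,fx=5,fy=5,interpolation=cv2.INTER_CUBIC))
im=camera("wrist");cv2.imwrite("pics/w8.png",im[:,:,::-1])
E
```

```text
[ 0.5729 -0.1613  0.2107] [-15.1  -0.4  11. ] [-15.7  18.6 -12.7  59.   -0.  162.4]
```

View pics/side3.png

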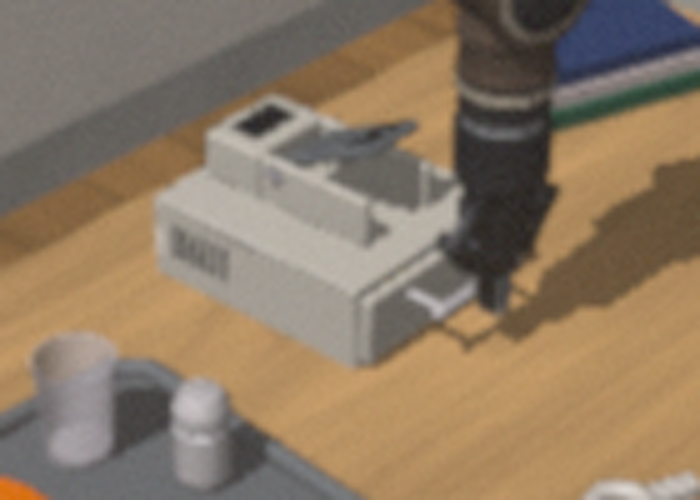

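View pics/w8.png

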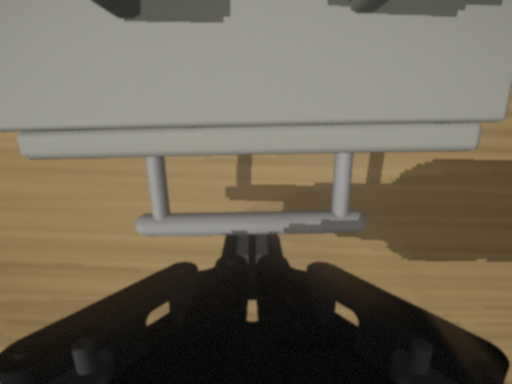

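The drawer is shut: the panel sits against the face at wrist row ~127, and a stop force of 15 N is felt. I'll back off, rise, and probe the cheek top (the reference for "level") with the shut fingertips before pressing.

>>> {"api": "apply_moves", "payload": {"increments": [[0, -0.01, 0, 0, 0], [0, -0.03, 0, 0.005, 0], [0, -0.03, 0.005, 0.05, 0], [0, -0.03, 0.02, 0.1, 0], [0, 0, 0.035, 0.14, 0], [0, 0.04, 0.05, 0.145, 0], [0, 0.08, 0.053, 0.145, 0], [0, 0.11, 0.053, 0.145, 0], [0, 0.11, 0.053, 0.145, 0], [0, 0.11, 0.053, 0.145, 0]]}}

```text
time_s: 13.45
position: [0.6824, -0.1083, 0.3555]
tool_rot: [[-0.999, -0.005, 0.033], [-0.033, 0.001, -0.999], [0.005, -1.0, -0.001]]
ft_force: [-1.2, -0.0, -0.6]
grip_width: -0.0
```

```bash
python3 - <<'E'
from h import *
s=read_state();I=camera_info("wrist");print(s["position"].round(4),s["ft_force"].round(1),s["joints"].round(1))
print("tip",(s["position"]+.173*s["tool_rot"][:,1]).round(4))
im=camera("wrist");cv2.imwrite("pics/w9.png",im[:,:,::-1])
im=camera("scene");cv2.imwrite("pics/scene3.png",cv2.resize(im[190:360,90:250,::-1],None,fx=3.5,fy=3.5,interpolation=cv2.INTER_CUBIC))
print(I["R"].round(4).tolist(),I["t"].round(4).tolist())
E
```

```text
[ 0.6824 -0.1083  0.3555] [-1.2 -0.  -0.6] [ -9.   26.1  16.8  81.   -0.  169.1]
tip [ 0.6814 -0.1082  0.1825]
[[0.0333, -0.9994, -0.0013], [-0.9604, -0.0324, 0.2769], [-0.2768, -0.008, -0.9609]] [-0.1329, 0.6273, 0.5192]
```

View pics/w9.png

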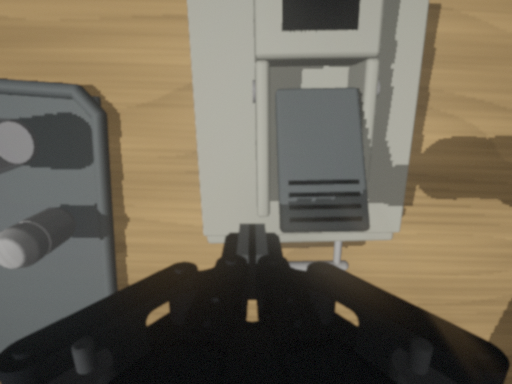

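View pics/scene3.png

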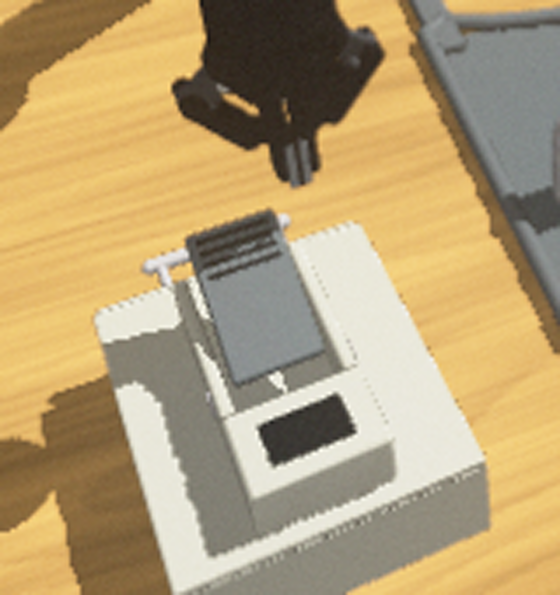

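The cheek's front end is at (263,213) and the paddle's free end spans (281,230) to (369,230), with ribs at rows 182–220.

```bash
python3 - <<'E'
from h import *
I=camera_info("wrist")
print("cheek L/R, front",plane(I,[(257,205),(269,205),(263,216)],.117).round(4).tolist())
print("cheek back",plane(I,[(255,65),(268,65),(365,65),(378,65)],.117).round(4).tolist())
print("free end",plane(I,[(281,231),(369,231)],.160).round(4).tolist())
print("ribs",plane(I,[(323,182),(323,218)],.150).round(4).tolist())
o=np.array([.6353,-.1605]);x=np.array([np.cos(np.radians(3)),np.sin(np.radians(3))]);y=np.array([-x[1],x[0]])
for p in plane(I,[(257,205),(269,205),(263,216)],.117)[:,:2].tolist()+plane(I,[(281,231),(369,231)],.160)[:,:2].tolist():
    print((p-o)@x,(p-o)@y)
E
```

```text
cheek L/R, front [[0.6773, -0.1147, 0.117], [0.6776, -0.1241, 0.117], [0.6683, -0.1198, 0.117]]
cheek back [[0.7783, -0.1095, 0.117], [0.7786, -0.1184, 0.117], [0.7811, -0.1849, 0.117], [0.7815, -0.1938, 0.117]]
free end [[0.6754, -0.1294, 0.16], [0.6772, -0.1856, 0.16]]
ribs [[0.7058, -0.1555, 0.15], [0.6812, -0.158, 0.15]]
0.04436635880714571 0.04349814798948324
0.044188890073577965 0.034153293430401174
0.03510818514452375 0.03890167793136388
0.04164940086268889 0.02897911564680964
0.04048776832050742 -0.02721840029511938
```

>>> {"api": "apply_moves", "payload": {"increments": [[0, 0, 0, -0.03, 0], [0, 0, 0, -0.05, 0], [0, 0, 0, -0.06, 0], [0, 0, 0, -0.06, 0]]}}

```text
time_s: 14.05
position: [0.6814, -0.1085, 0.2961]
tool_rot: [[-0.999, -0.005, 0.032], [-0.032, 0.001, -0.999], [0.005, -1.0, -0.001]]
ft_force: [0.1, 0.2, -0.3]
grip_width: -0.0002
```

>>> {"api": "apply_moves", "payload": {"increments": [[0, 0, 0, -0.002, 0], [0, 0, 0, -0.004, 0], [0, 0, 0, -0.004, 0]]}}

```text
time_s: 14.42
position: [0.6816, -0.1086, 0.2928]
tool_rot: [[-0.999, -0.004, 0.032], [-0.032, 0.0, -0.999], [0.004, -1.0, -0.001]]
ft_force: [0.0, -0.6, 3.2]
grip_width: 0.0002
```

>>> {"api": "apply_moves", "payload": {"increments": [[0, 0, 0, -0.001, 0], [0, 0, 0, -0.002, 0], [0, 0, 0, -0.002, 0]]}}

```text
time_s: 14.8
position: [0.6814, -0.1085, 0.2908]
tool_rot: [[-0.999, -0.005, 0.032], [-0.032, 0.0, -0.999], [0.005, -1.0, -0.001]]
ft_force: [-2.2, -0.2, 2.7]
grip_width: 0.0001
```

>>> {"api": "apply_moves", "payload": {"increments": [[0, 0, 0, -0.001, 0], [0, 0, 0, -0.001, 0]]}}

```text
time_s: 15.05
position: [0.6814, -0.1085, 0.2905]
tool_rot: [[-0.999, -0.004, 0.033], [-0.033, 0.0, -0.999], [0.004, -1.0, -0.001]]
ft_force: [-2.4, 0.3, 6.5]
grip_width: -0.0
```

>>> {"api": "apply_moves", "payload": {"increments": [[0, 0, 0, -0.002, 0], [0, 0, 0, -0.002, 0]]}}

```text
time_s: 15.3
position: [0.6812, -0.1084, 0.2904]
tool_rot: [[-0.999, -0.002, 0.033], [-0.033, 0.0, -0.999], [0.002, -1.0, -0.0]]
ft_force: [-5.0, 0.8, 11.2]
grip_width: -0.0001
```

Cheek contact is at TCP z = 0.2905, which agrees with 117 + 173 mm. I'll lift, shift to the pad and press.

>>> {"api": "apply_moves", "payload": {"increments": [[0, 0, 0, 0.03, 0], [0, 0, 0, 0.06, 0], [0, 0.002, -0.02, 0.065, 0], [0, 0.004, -0.045, 0.065, 0], [0, 0.0045, -0.0495, 0.065, 0], [0, 0.0045, -0.0495, 0.065, 0]]}}

```text
time_s: 16.05
position: [0.6855, -0.1591, 0.3536]
tool_rot: [[-1.0, -0.005, 0.031], [-0.031, 0.001, -1.0], [0.005, -1.0, -0.001]]
ft_force: [-0.4, -0.4, 0.3]
grip_width: -0.0001
```

>>> {"api": "apply_moves", "payload": {"increments": [[0, 0, 0, -0.02, 0], [0, 0, 0, -0.035, 0], [0, 0, 0, -0.045, 0], [0, 0, 0, -0.055, 0], [0, 0, 0, -0.06, 0], [0, 0, 0, -0.06, 0]]}}

```text
time_s: 16.8
position: [0.6849, -0.1588, 0.2936]
tool_rot: [[-0.999, -0.006, 0.031], [-0.031, 0.001, -1.0], [0.006, -1.0, -0.001]]
ft_force: [-4.2, 0.0, 6.0]
grip_width: -0.0003
```

>>> {"api": "apply_moves", "payload": {"increments": [[0, 0, 0, -0.002, 0], [0, 0, 0, -0.003, 0], [0, 0, 0, -0.003, 0]]}}

```text
time_s: 17.18
position: [0.6846, -0.1587, 0.2914]
tool_rot: [[-0.999, -0.006, 0.031], [-0.031, 0.0, -1.0], [0.006, -1.0, -0.0]]
ft_force: [-3.0, -0.9, 6.8]
grip_width: 0.0002
```

```bash
python3 - <<'E'
from h import *
s=read_state();print(s["position"].round(4),s["ft_force"].round(1))
im=camera("side");cv2.imwrite("pics/side4.png",cv2.resize(im[100:190,215:335,::-1],None,fx=6,fy=6,interpolation=cv2.INTER_CUBIC))
im=camera("wrist");cv2.imwrite("pics/w10.png",im[:,:,::-1])
s=read_state();print(s["time_s"],s["position"].round(4),s["ft_force"].round(1))
E
```

```text
[ 0.6846 -0.1587  0.2914] [-3.  -0.9  6.8]
17.275 [ 0.6846 -0.1587  0.2915] [-3.8  0.   6.7]
```

View pics/side4.png

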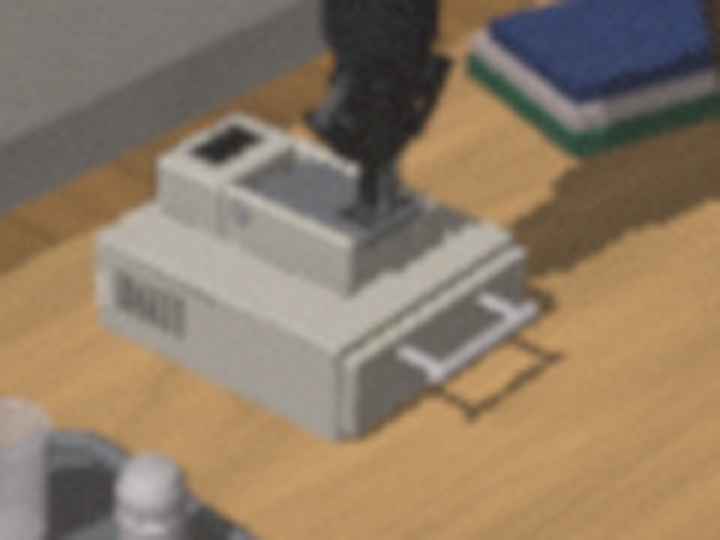

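View pics/w10.png

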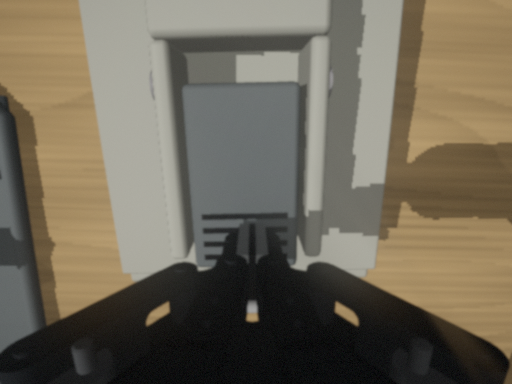

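>>> {"api": "apply_moves", "payload": {"increments": [[0, 0, 0, -0.001, 0], [0, 0, 0, -0.001, 0], [0, 0, 0, -0.001, 0], [0, 0, 0, -0.001, 0]]}}

```text
time_s: 17.77
position: [0.6844, -0.1585, 0.2914]
tool_rot: [[-0.999, -0.005, 0.032], [-0.032, -0.001, -1.0], [0.005, -1.0, 0.001]]
ft_force: [-2.5, -0.3, 5.8]
grip_width: -0.0
```

```bash
python3 - <<'E'
from h import *
D=camera_info("side")
f=lambda p,z,o:(np.array(p,float)+.5)/z-.5+np.array(o)
P=plane(D,f([(535,310),(437,377)],6,(215,100)),.056);print("handle",P.round(4).tolist())
o=np.array([.6353,-.1605]);x=np.array([np.cos(np.radians(3)),np.sin(np.radians(3))])
print((P[:,:2]-o)@x)
print("before, same method", (plane(D,f([(660,315),(562,388)],6,(220,110)),.056)[:,:2]-o)@x)
s=read_state();print(s["position"].round(4),s["ft_force"].round(1))
E
```

```text
handle [[0.5859, -0.2096, 0.056], [0.5808, -0.1048, 0.056]]
[-0.05192803 -0.05154531]
before, same method [-0.17425871 -0.17370959]
[ 0.6844 -0.1585  0.2914] [-2.5 -0.3  5.8]
```

>>> {"api": "apply_moves", "payload": {"increments": [[0, 0, 0, -0.0015, 0], [0, 0, 0, -0.0015, 0], [0, 0, 0, -0.0015, 0], [0, 0, 0, -0.0015, 0]]}}

```text
time_s: 18.27
position: [0.6842, -0.1584, 0.2909]
tool_rot: [[-0.999, -0.004, 0.032], [-0.032, -0.001, -0.999], [0.004, -1.0, 0.001]]
ft_force: [-2.8, 0.1, 7.0]
grip_width: 0.0002
```

>>> {"api": "apply_moves", "payload": {"increments": [[0, 0, 0, -0.0013, 0], [0, 0, 0, -0.0013, 0], [0, 0, 0, -0.0013, 0], [0, 0, 0, -0.0013, 0], [0, 0, 0, -0.0013, 0], [0, 0, 0, -0.0013, 0], [0, 0, 0, -0.0013, 0], [0, 0, 0, -0.0013, 0], [0, 0, 0, -0.0013, 0], [0, 0, 0, -0.0013, 0]]}}

```text
time_s: 19.52
position: [0.6841, -0.1583, 0.2907]
tool_rot: [[-0.999, -0.003, 0.032], [-0.032, -0.002, -0.999], [0.003, -1.0, 0.002]]
ft_force: [-3.0, -0.6, 5.9]
grip_width: -0.0002
```

>>> {"api": "apply_moves", "payload": {"increments": [[0, 0, 0, -0.001, 0], [0, 0, 0, -0.001, 0], [0, 0, 0, -0.001, 0], [0, 0, 0, -0.001, 0], [0, 0, 0, -0.001, 0], [0, 0, 0, -0.001, 0], [0, 0, 0, -0.001, 0], [0, 0, 0, -0.001, 0], [0, 0, 0, -0.001, 0], [0, 0, 0, -0.001, 0]]}}

```text
time_s: 20.78
position: [0.6839, -0.1582, 0.2907]
tool_rot: [[-0.999, -0.002, 0.032], [-0.032, -0.003, -0.999], [0.002, -1.0, 0.003]]
ft_force: [-2.3, -0.4, 6.2]
grip_width: 0.0002
```

```bash
python3 - <<'E'
from h import *
im=camera("side");cv2.imwrite("pics/side5.png",cv2.resize(im[100:190,215:335,::-1],None,fx=6,fy=6,interpolation=cv2.INTER_CUBIC))
im=camera("scene");cv2.imwrite("pics/scene5.png",im[:,:,::-1])
s=read_state();print(s["time_s"],s["position"].round(4),s["ft_force"].round(1))
E
```

```text
20.875 [ 0.6839 -0.1582  0.2908] [-3.3 -0.3  6. ]
```

View pics/side5.png

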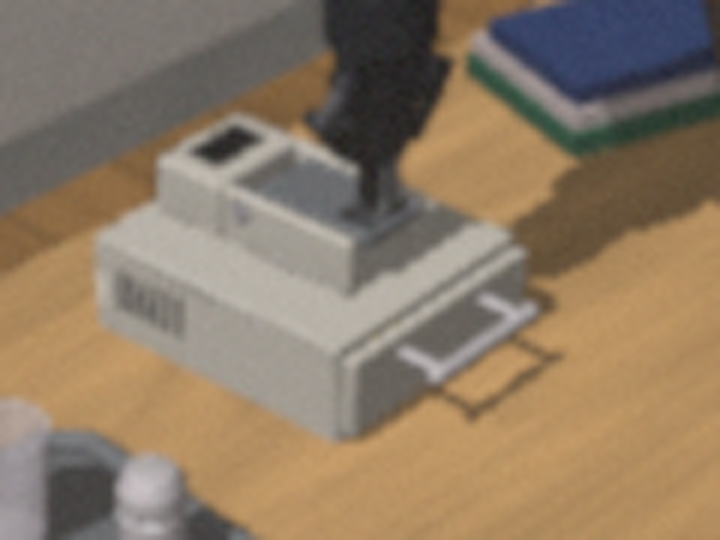

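View pics/scene5.png

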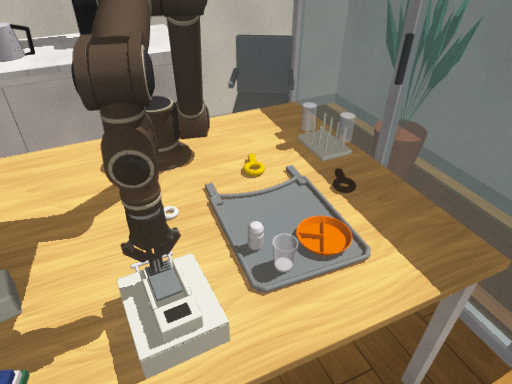

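The paddle is flush with the cheeks (side zoom ~(300,190)), the drawer is shut, and the plate, beaker and dispenser haven't moved. I'll hold on for a few more seconds.

>>> {"api": "apply_moves", "payload": {"increments": [[0, 0, 0, -0.001, 0], [0, 0, 0, -0.001, 0], [0, 0, 0, -0.001, 0], [0, 0, 0, -0.001, 0], [0, 0, 0, -0.001, 0], [0, 0, 0, -0.001, 0], [0, 0, 0, -0.001, 0], [0, 0, 0, -0.001, 0], [0, 0, 0, -0.001, 0], [0, 0, 0, -0.001, 0]]}}

```text
time_s: 22.12
position: [0.6838, -0.1581, 0.2908]
tool_rot: [[-0.999, -0.001, 0.032], [-0.032, -0.004, -0.999], [0.001, -1.0, 0.004]]
ft_force: [-2.2, -1.1, 6.8]
grip_width: 0.0001
```

>>> {"api": "apply_moves", "payload": {"increments": [[0, 0, 0, -0.001, 0], [0, 0, 0, -0.001, 0], [0, 0, 0, -0.001, 0], [0, 0, 0, -0.001, 0], [0, 0, 0, -0.001, 0], [0, 0, 0, -0.001, 0], [0, 0, 0, -0.001, 0], [0, 0, 0, -0.001, 0], [0, 0, 0, -0.001, 0], [0, 0, 0, -0.001, 0]]}}

```text
time_s: 23.38
position: [0.6836, -0.1579, 0.2908]
tool_rot: [[-0.999, -0.0, 0.032], [-0.032, -0.004, -0.999], [0.0, -1.0, 0.004]]
ft_force: [-2.7, -1.3, 7.6]
grip_width: -0.0002
```

```bash
python3 - <<'E'
from h import *
s=read_state();print(s["time_s"],s["position"].round(4),s["ft_force"].round(1))
print(finish_job())
E
```

```text
23.375 [ 0.6836 -0.1579  0.2908] [-2.7 -1.3  7.6]
the job is handed in; nothing more can be done
None
```

I laid the smaller yellow teether flat in the open drawer, let go of it, and pushed the drawer shut by its handle. I then pressed the paddle level, held it there for over 5 s, and handed the job in at 23.4 s while still holding it.

- **Drawer:** it stopped hard against the push (15 N). The handle moved 122 mm, against 121 mm estimated open, and the last picture of it, 2.5 s before I handed in, showed the panel against the face. Read from the side view alone, the handle stood 52 mm in front of the face rather than 47 mm. I put this down to camera offset, because that view read the open position about as far out.
- **Paddle:** I touched a cheek top with the shut fingertips first, which put level at a TCP height of 0.2905 m. The hold stayed at 0.2907–0.2909 m with about 6–7.6 N, matching the expected 7 N. The side picture showed the paddle flush with the cheeks.
- **Bystanders:** the plate, beaker and dispenser looked unmoved in the last scene picture.
- **Disagreement:** two wrist pictures taken at the end of a move read several mm off, so I measured again with the arm still.

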